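Hang a swinging tube rack steady over the code reader

ROBOT

A 6-joint arm with a two-finger parallel gripper is mounted at the origin on the work surface. World frame = base frame: x ahead of the robot, y to its left, z up, the work surface at z = 0. Lengths are in m, angles in rad, forces in N, time in s.
With the tool pointing down it reaches from about 0.325 to 0.9 m from the base axis. Payload 6.1 kg.
Tool frame: the origin (TCP) lies at the very end of the fingers, on their centre line; the grasp point (between the pads) lies 19 mm behind it (manip.grip_depth is the z of the grasp point in the tool frame, in m); z points along the fingers, y is the line along which they close (so a half turn about z gives the same grasp; the last joint's range is limited). The gripper opens to 87 mm and grips with 3 to 60 N. Pads are 19 mm wide; open, the fingers measure 117 mm over their backs; the gripper's body (75 mm by 190 mm) begins 51 mm behind the grasp point.
Start: joints at [1.046, 0.22, 1.526, -0, 1.395, -0.126], TCP at [0.243, 0.576, 0.19] pointing down, gripper open.
Joint ranges: [-2.98, 2.98], [-0.91, 2.08], [0.09, 2.57], [-1.24, 4.39], [0.2, 2.65], [-2.68, 2.68]. Speed limits (rad/s): [2.57, 2.57, 3.01, 3.14, 3.14, 3.14].

INTERFACE

Orientations are given as a unit quaternion [w, x, y, z].
In Python, from cell import manip, optics, hand_in gives the robot as it stands. The module is installed in compiled form; this text tells all that it offers.
- The arm moves only by the shell command python3 -m handwheel 'ROWS' [FORCE]. ROWS is JSON, a list of rows, each an object with "dp": the shift along the tool's x, y, z scaled (see below), a list of three; "yaw": the turn about the tool's z scaled (see below); "jaw": the opening, from 0 (shut) to 1 (fully open). A call has 1 to 10 rows; each row shifts and turns the commanded pose from where the row before left it, along the tool's axes as they then stand; what a row does not reach is not made up. The controller multiplies each number of a shift by 50 mm and each number of a turn by 120 degrees. A row lasts 1/12 s, in which the tool goes at most 41.7 mm and 7.16 degrees, less where a joint would pass 70% of its speed; a pose out of reach is approached as far as the arm can. A call with a number of a shift or a turn outside -1 to 1 is refused whole. A call with a gripper value outside its range is refused whole. The fingers move at their own pace and stop on an object; FORCE is the grip in N (left out, the last holds). Time passes only in rows, so rows that do not move let the fingers close. It gives the time, the measured TCP pose, the force, the opening and the grip force at its end, in the units of the state.
- manip.get_obs(): the state, without advancing time (a new reading comes with each control period).
- optics.read_camera(name): name is "scene" or "top" or "wrist"; returns (picture, depth): 400x640x3 uint8, red, green, blue; 400x640 float32, m along the optical axis (not along the pixel's ray), 0 where there is no reading.
- optics.get_calibration(name): a dict with "intrinsics" (3x3 intrinsics, pixels), "dist" ([k1, k2, p1, p2, k3] as OpenCV has them; the pictures are not rectified), "extrinsics" (4x4, takes a point from world to camera coordinates). Camera axes: x right, y down, z forward; pixel columns grow to the right and rows downward; lengths in m; the calibration is good to about 2 mm. A picture is of the moment at which its call begins: read the wrist's pose just before it. get_calibration takes no time and is no camera call; for the wrist camera it gives the pose at the moment of the call.
- hand_in(): hands the job in; it is judged then, once.
The state is a dict: "clock": time; "qpos": joint angles; "qd": joint speeds; "effort": joint torques, N m; "ee_pos": TCP position; "tcp_rot": TCP orientation; "ft_force": force on the tool from outside, world axes, zero at the start; "ft_torque": the same for the moment, N m; "width": finger opening in m; "gripper_force": force on a finger pad.
Only numpy, scipy, OpenCV 4.12 (cv2) and the standard library are available. Lean on these libraries where they do the work, as an engineer would, in place of code of your own. Each camera call takes 0.05 s, during which the arm holds its last target. There are 200 camera calls.

TASK

Take the tube rack by the black grip of its bail, lift it out of the parking stand, carry it to the code reader and bring its swinging to rest in the air, so that it hangs still, level, centred and lined up lengthwise with the glass, about 40 mm above it, for a good five seconds. Use only the grip: the rack itself must touch nothing after it leaves the stand (no fingers, no glass, no table), the bail stays upright, the tubes must never tip far over, and the other things stay where they are. The program finishes while still holding the rack there.

Things in the scene. Friction and masses are not known exactly. Their poses are not given: they have to be found in the camera images.
- stand: Fixed aluminium parking stand, base 170 (x) x 260 (y) x 8 mm; origin at the centre of its underside. Two posts at x = +-67 mm carry the bail's lugs; cheeks with inner faces at y = +-28 mm (3 mm play beside the lugs) rise 26 mm above the post tops, to 130 mm above the table. Lift straight up; the rack, hanging between the posts, clears them with its underside 150 mm above the table.
- lip (a point): Top inner edge, 29 mm above the table, of the stand's black lip (50 mm wide, 20 mm thick) near the stand's -y end. It holds the -y end of the parked rack down; when the bail is lifted about 8 mm the rack slips off it and swings freely, about 0.3 rad either way.
- bail: Loose steel bail (inverted U, 0.2 kg) astride the rack's middle; origin on the pivot axis = its x axis; z up. Side plates at x = +-50 mm with outward lugs (50 mm long in y, 12 mm high, centred on the pivot axis) out to x = +-72 mm; crossbar 77 to 85 mm above the pivot. Parked, it is upright, pivot 110 mm above the table, axes parallel to the stand's.
- grip (a point): Point to grasp, in the bail's black grip block, 105 mm above the pivot axis (215 mm above the table when parked). The block is 45 (x) x 30 (y) x 45 mm (z), 85 to 130 mm above the pivot; grasp from above, fingers closing along the bail's y, across the 30 mm.
- rack (a joint): Swing angle of the rack about the bail's x axis, rad; 0 = level under an upright bail; positive = its +y end is up and its centre of mass has swung towards the bail's +y; about +0.33 when parked against the lip. Almost frictionless: left alone the swing takes minutes to die out. Stops at +-1.0 rad.
- rack_base (a point): Centre of the underside of the cream three-tier tube rack with metal end blocks, 76 (x) x 240 (y) x 70 mm (z), caps of the tubes to 86 mm; 53 mm below the pivot axis when level; y along the rack, z its up direction. It may touch nothing once out of the stand.
- tubes: The white-capped tubes, fixed in the rack; origin on the pivot axis, axes those of the rack. Rack with tubes: nominally 0.56 kg, centre of mass 14 mm below the pivot, inertia 0.0052 kg m2 about it, so angle'' = -(9.81 angle + a) / 0.66 m, a = acceleration of the pivot along the bail's y in m/s2; period about 1.65 s. These vary by up to 20 % between runs.
- reader: Fixed white flat-bed code reader, 170 (x) x 270 (y) x 50 mm high; origin at the centre of its underside on the table. It and the stand may change sides of the table.
- window (a point): Centre of the reader's glass window on its top face, 50 mm above the table; the glass is 120 (x) x 225 mm (y), long along the point's y; z up.
- cap_stack: Bystander, not to be disturbed: small white round stack of caps, 36 mm across, 22 mm high; origin at the centre of its underside.
- tip_box: Bystander, not to be disturbed: open blue pipette-tip box 85 x 120 x 55 mm; origin at the centre of its underside.
- beaker: Bystander, not to be disturbed: glass beaker 70 mm across, 90 mm high; origin at the centre of its underside.
- reagent: Bystander, not to be disturbed: amber bottle 60 mm across, 140 mm high; origin at the centre of its underside.
- buffer: Bystander, not to be disturbed: white bottle 66 mm across, 130 mm high; origin at the centre of its underside.
- marker: Bystander, not to be disturbed: black marker pen lying down, 14 mm thick, 130 mm long; origin under its middle.
- spare_rack: Bystander, not to be disturbed: empty cream two-tier tube rack 90 x 200 x 60 mm, standing on the table; origin at the centre of its underside.

How it is judged:
By the outcome, as a careful person would: the job done as asked, in the order asked, and still so for the second after the job is handed in, while the arm keeps its last pose, push and grip.
It also fails if it takes over 64 s, if anything falls off the work surface, if the arm or the gripper's body presses on something with over 40 N, if the wrist force passes 120 N, or if a joint passes its speed limit or range.

## Working session

There is one attempt and no reset: what is moved stays moved. The work goes in short steps, Python scripts to look and compute and a shell command to move; the robot and the scene stay as the last step left them, time stands still between calls to the robot, and variables do not carry over. Pictures are saved under pics/ and viewed, at most 10 in all, crops included, and the job is handed in when it is done.

```bash
mkdir -p pics; ls
python3 - <<'E'
from cell import manip, optics
import cv2,numpy as np
o=manip.get_obs();print(o)
for n in("scene","top"):
    p,d=optics.read_camera(n);cv2.imwrite(f"pics/{n}0.png",p[:,:,::-1]);np.savez(f"{n}0.npz",p=p,d=d)
    print(n,optics.get_calibration(n))
E
```

```text
pics
{'clock': 0.0, 'qpos': array([ 1.04591283e+00,  2.21221414e-01,  1.52760312e+00, -1.31364692e-05,
        1.39469889e+00, -1.26120612e-01]), 'qd': array([ 0.00024687, -0.00104645, -0.00137755,  0.00222882, -0.00074811,
        0.00023255]), 'effort': array([-4.55536410e-04, -4.94628882e+01, -3.87365878e+01,  6.94829249e-02,
        5.74756390e-02, -1.92781058e-04]), 'ee_pos': array([0.24235113, 0.57536325, 0.18934447]), 'tcp_rot': array([-3.02589632e-04,  1.98061840e-01,  9.80189051e-01, -9.16761959e-04]), 'ft_force': array([-0.11288963,  0.31885376, -0.23274832]), 'ft_torque': array([-0.03642327,  0.00728606,  0.06801213]), 'gripper_force': 0.0, 'width': 0.08718741163399911}
scene {'intrinsics': array([[445.74610689,   0.        , 320.89465253],
       [  0.        , 445.74610689, 203.86034496],
       [  0.        ,   0.        ,   1.        ]]), 'dist': array([-0.02034045,  0.        ,  0.        ,  0.        ,  0.        ]), 'extrinsics': array([[ 0.70670941,  0.70749842,  0.00279254, -0.4794433 ],
       [ 0.45873958, -0.45521595, -0.76310971, -0.12935393],
       [-0.5386277 ,  0.54057786, -0.64626293,  1.61079384],
       [ 0.        ,  0.        ,  0.        ,  1.        ]])}
top {'intrinsics': array([[445.50806221,   0.        , 326.34331784],
       [  0.        , 445.50806221, 198.80561349],
       [  0.        ,   0.        ,   1.        ]]), 'dist': array([-0.03876905,  0.        ,  0.        ,  0.        ,  0.        ]), 'extrinsics': array([[-0.01970454, -0.99979697, -0.00421423,  0.12304891],
       [-0.99754021,  0.01994331, -0.06719961,  0.58302023],
       [ 0.06727001,  0.00287973, -0.99773065,  1.42656209],
       [ 0.        ,  0.        ,  0.        ,  1.        ]])}
```

View pics/top0.png

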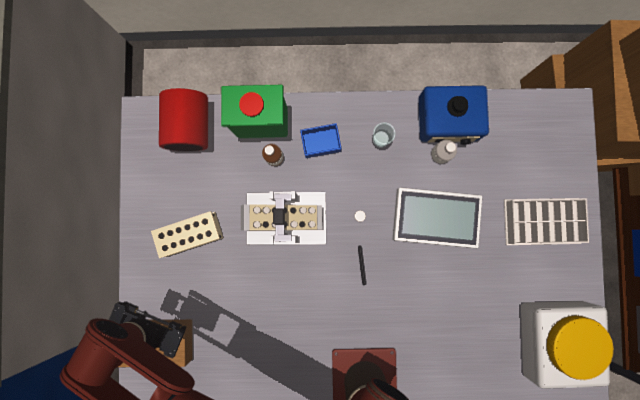

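View pics/scene0.png

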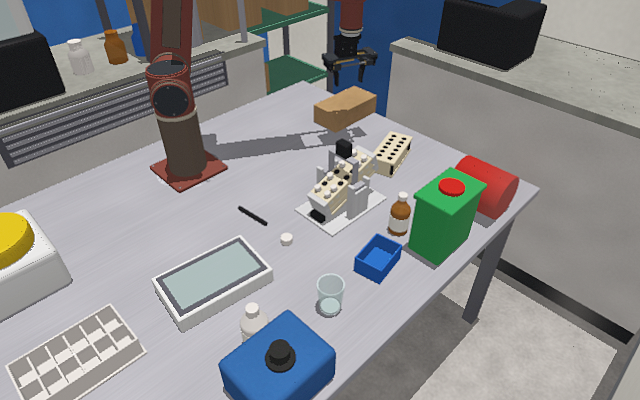

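The top view shows the parked rack and black grip at about (280,216), with the reader glass at (438,218), tilted slightly. The scene view shows the black lip at (318,214), towards world -y, so the stand's y is roughly world y.

```bash
cat > h.py <<'E'
import numpy as np,cv2
from cell import optics
def cloud(d,c):
    K,E=c["intrinsics"],c["extrinsics"]
    v,u=np.mgrid[:400,:640]
    n=cv2.undistortPoints(np.stack([u,v],-1).reshape(-1,1,2).astype(np.float32),K,c["dist"]).reshape(400,640,2)
    P=np.concatenate([n,np.ones((400,640,1))],-1)*d[...,None]
    return (P-E[:3,3])@E[:3,:3]
def rect(pts):
    (c,s,a)=cv2.minAreaRect((pts[:,:2]*1000).astype(np.float32));return np.round(c,1),np.round(s,1),round(a,2)
E
python3 - <<'E'
from h import *
for n in("top","scene"):
    z=np.load(n+"0.npz");p=z["p"].astype(int);X=cloud(z["d"],optics.get_calibration(n));ok=z["d"]>0
    def m(x0,x1,y0,y1,z0,z1): return ok&(X[...,0]>x0)&(X[...,0]<x1)&(X[...,1]>y0)&(X[...,1]<y1)&(X[...,2]>z0)&(X[...,2]<z1)
    def clean(M,k=3): return cv2.morphologyEx(M.astype(np.uint8),cv2.MORPH_OPEN,np.ones((k,k)))>0
    print(n,"table z",np.median(X[m(.3,.4,-.1,.0,-.05,.05)][:,2]))
    R=clean(m(.35,.75,-.45,-.03,.035,.065));print("reader top",rect(X[R]),np.median(X[R][:,2]),R.sum())
    G=clean(R&(p[...,2]-p[...,0]>3)&(p[...,0]>100));print("glass?",rect(X[G]),X[G].mean(0),G.sum())
    B=m(.35,.75,.05,.45,.225,.255);print("grip",rect(X[B]),X[B].mean(0),np.median(X[B],0),B.sum())
    S=clean(m(.35,.75,.02,.45,.003,.016));print("base",rect(X[S]),np.median(X[S][:,2]),S.sum())
    for a,b in((.12,.14),(.17,.2)):
        B=m(.35,.75,.05,.45,a,b);print(a,rect(X[B]),B.sum())
    w=p[clean(m(.35,.75,-.45,-.03,.035,.065))];print(np.percentile(w,[10,50,90],axis=0))
E
```

```text
top table z 0.0001729561620049537
reader top (array([ 580.4, -250.5]), array([269.7, 297.6]), 83.28) 0.05088058982276163 4522
glass? (array([ 517.4, -242.3]), array([229.7, 122.9]), 83.73) [ 0.51676628 -0.24213421  0.05128037] 2734
grip (array([527.5, 244.7]), array([28.1, 41.8]), 88.62) [0.52718663 0.24444825 0.23982735] [0.52613807 0.24435853 0.24015085] 175
base (array([527.3, 244.7]), array([256.3, 169.9]), 89.42) 0.008320683436032122 1340
0.12 (array([572.9, 295.1]), array([294.4, 194.3]), 26.63) 463
0.17 (array([527.9, 292.2]), array([118.3, 102.8]), 89.25) 185
[[ 80.   76.1  83. ]
 [156.5 168.  164. ]
 [234.  225.  219.9]]
scene table z 0.0004626389858674762
reader top (array([ 590.2, -253.7]), array([269.3, 321. ]), 83.19) 0.050569024651766784 5457
glass? (array([ 519.6, -244.1]), array([245.5, 142.9]), 82.56) [ 0.52230336 -0.25117982  0.05106511] 3495
grip (array([527.4, 242.1]), array([33.4, 46.9]), 89.54) [0.53102041 0.23898831 0.23579642] [0.53172641 0.23663363 0.23800843] 147
base (array([593.2, 244.2]), array([265.7, 312.9]), 89.49) 0.007831753321660176 1147
0.12 (array([578.9, 279.2]), array([296.6, 166.5]), 26.54) 671
0.17 (array([527.3, 275.5]), array([ 92.9, 107.6]), 88.43) 205
[[104. 103. 112.]
 [174. 190. 189.]
 [232. 231. 230.]]
```

```bash
cat >> h.py <<'E'
def biggest(M):
    n,l,s,_=cv2.connectedComponentsWithStats(M.astype(np.uint8));return l==1+s[1:,4].argmax()
def obs():
    from cell import manip
    from scipy.spatial.transform import Rotation as Ro
    o=manip.get_obs();R=Ro.from_quat(o["tcp_rot"],scalar_first=True).as_matrix()
    return o,o["ee_pos"],R,np.degrees(np.arctan2(R[1,1],R[0,1]))
E
python3 - <<'E'
from h import *
for n in("top","scene"):
    z=np.load(n+"0.npz");p=z["p"].astype(int);X=cloud(z["d"],optics.get_calibration(n))
    R=biggest((X[...,2]>.042)&(X[...,2]<.058)&(X[...,0]>.38)&(X[...,0]<.66)&(X[...,1]>-.45)&(X[...,1]<-.03));print(n,rect(X[R]))
    g=biggest(R&(p[...,1]-p[...,0]>4)&(p[...,1]>100));print("glass",rect(X[g]),X[g].mean(0))
    # principal axis
    for nm,M in(("R",R),("g",g)):
        q=X[M][:,:2];w,v=np.linalg.eigh(np.cov(q.T));print(nm,np.degrees(np.arctan2(v[1,1],v[0,1]))%180,q.mean(0))
o,t,R,a=obs();print(t,a);th=np.radians(89.4)
d=np.array([.5273,.2447])-t[:2];ty=np.array([np.cos(th),np.sin(th)]);tx=np.array([-ty[1],ty[0]])
print("yaw",-(89.4-a)/120,"dx,dy rows units",d@tx/.05,d@ty/.05)
E
```

```text
top (array([ 517.9, -243.1]), array([269.7, 171.1]), 83.26)
glass (array([ 516.7, -244.9]), array([225.4, 121.8]), 83.56) [ 0.51738047 -0.248046    0.05121126]
R 83.1746672410666 [ 0.51742711 -0.24167907]
g 81.6043808149309 [ 0.51738047 -0.248046  ]
scene (array([ 518.6, -245. ]), array([269.1, 176.8]), 83.19)
glass (array([ 518.5, -243.4]), array([228.5, 126.6]), 83.12) [ 0.51993019 -0.24921464  0.05113363]
R 83.69428244688322 [ 0.52532558 -0.25427708]
g 83.03116613262122 [ 0.51993019 -0.24921464]
[0.24238612 0.5754117  0.18942502] 67.15268605528789
yaw -0.18539428287260099 dx,dy rows units -5.767228070887234 -6.554200230921543
```

```bash
python3 -m handwheel '[{"dp":[0,0,-0.55],"yaw":-0.0463,"jaw":1},{"dp":[0,0,-0.55],"yaw":-0.0463,"jaw":1},{"dp":[0,0,-0.55],"yaw":-0.0463,"jaw":1},{"dp":[0,0,-0.55],"yaw":-0.0463,"jaw":1},{"dp":[-0.48,-0.546,0],"yaw":0,"jaw":1},{"dp":[-0.48,-0.546,0],"yaw":0,"jaw":1},{"dp":[-0.48,-0.546,0],"yaw":0,"jaw":1},{"dp":[-0.48,-0.546,0],"yaw":0,"jaw":1},{"dp":[-0.48,-0.546,0],"yaw":0,"jaw":1},{"dp":[-0.48,-0.546,0],"yaw":0,"jaw":1}]' 50
python3 -m handwheel '[{"dp":[-0.48,-0.546,0],"yaw":0,"jaw":1},{"dp":[-0.48,-0.546,0],"yaw":0,"jaw":1},{"dp":[-0.48,-0.546,0],"yaw":0,"jaw":1},{"dp":[-0.48,-0.546,0],"yaw":0,"jaw":1},{"dp":[-0.48,-0.546,0],"yaw":0,"jaw":1},{"dp":[-0.48,-0.546,0],"yaw":0,"jaw":1},{"dp":[0,0,0],"yaw":0,"jaw":1},{"dp":[0,0,0],"yaw":0,"jaw":1},{"dp":[0,0,0],"yaw":0,"jaw":1}]'
cat > w.py <<'E'
from h import *
import sys
n=sys.argv[1]
o,t,R,a=obs();c=optics.get_calibration("wrist");p,d=optics.read_camera("wrist");cv2.imwrite(f"pics/w{n}.png",p[:,:,::-1]);np.savez(f"w{n}.npz",p=p,d=d)
X=cloud(d,c);np.save(f"w{n}X.npy",X);print(t,a,R[:,2],o["clock"])
B=biggest((X[...,2]>.225)&(X[...,2]<.25)&(d>0));print("grip",rect(X[B]),np.median(X[B],0),B.sum())
th=np.radians(89.4);e=np.array([.5273,.2447])-t[:2];print("units",e@[-np.sin(th),np.cos(th)]/.05,e@[np.cos(th),np.sin(th)]/.05)
E
python3 w.py 1
```

```text
clock: 0.93
ee_pos: [0.3855, 0.409, 0.3]
tcp_rot: [-0.0, 0.005, 1.0, -0.0]
ft_force: [-0.6, -0.2, 0.0]
width: 0.087
gripper_force: 0.0
clock: 1.68
ee_pos: [0.5267, 0.2453, 0.2999]
tcp_rot: [-0.001, 0.006, 1.0, 0.0]
ft_force: [-0.0, -0.2, 1.1]
width: 0.087
gripper_force: 0.0
[0.5266916  0.24531562 0.29991067] 89.33439116931467 [-1.30830612e-03  2.35228538e-04 -9.99999117e-01] 1.6833
grip (array([527.9, 245. ]), array([29.6, 44.9]), 89.23) [0.52591373 0.24527011 0.239438  ] 1523
units -0.012296241001163237 -0.012184208999588346
```

View pics/w1.png

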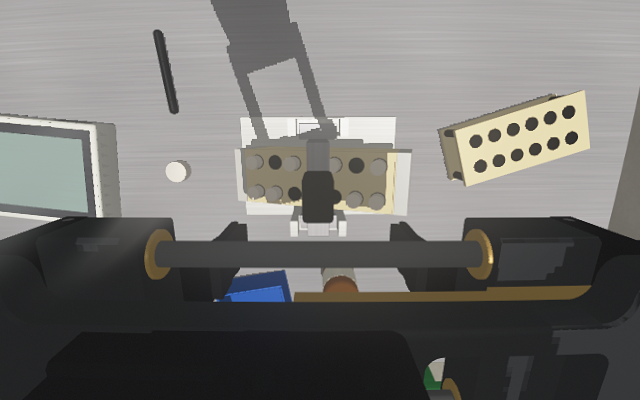

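The wrist view shows the grip block at (318,197), centred between the fingers. The rack's tube caps are visible at rows 150–205, so this camera can also measure swing.

```bash
python3 -m handwheel '[{"dp":[-0.02,0,0.4],"yaw":0,"jaw":1},{"dp":[0,0,0.4],"yaw":0,"jaw":1},{"dp":[0,0,0.4],"yaw":0,"jaw":1},{"dp":[0,0,0.4],"yaw":0,"jaw":1},{"dp":[0,0,0.36],"yaw":0,"jaw":1},{"dp":[0,0,0],"yaw":0,"jaw":1},{"dp":[0,0,0],"yaw":0,"jaw":0.2},{"dp":[0,0,0],"yaw":0,"jaw":0.2},{"dp":[0,0,0],"yaw":0,"jaw":0.2},{"dp":[0,0,0],"yaw":0,"jaw":0.2}]' 50
python3 -m handwheel '[{"dp":[0,0,0],"yaw":0,"jaw":0.2},{"dp":[0,0,0],"yaw":0,"jaw":0.2},{"dp":[0,0,0],"yaw":0,"jaw":0.2},{"dp":[0,0,0],"yaw":0,"jaw":0.2},{"dp":[0,0,0],"yaw":0,"jaw":0.0},{"dp":[0,0,0],"yaw":0,"jaw":0.0}]'
python3 w.py 2
```

```text
clock: 2.57
ee_pos: [0.5289, 0.2457, 0.2043]
tcp_rot: [0.001, 0.005, 1.0, 0.0]
ft_force: [-0.5, 0.0, -0.3]
width: 0.0681
gripper_force: 0.0
clock: 3.07
ee_pos: [0.5281, 0.245, 0.2024]
tcp_rot: [-0.0, 0.006, 1.0, -0.0]
ft_force: [0.6, -1.1, -0.4]
width: 0.0288
gripper_force: 50.1
[0.52811829 0.24503639 0.20241047] 89.3683440171903 [-7.49406087e-05 -2.60980809e-04 -9.99999963e-01] 3.0667
grip (array([516.8, 245.6]), array([47. , 23.4]), 88.96) [0.51690196 0.24545179 0.23946631] 2421
units 0.01629436225497954 -0.006898731797482095
```

View pics/w2.png

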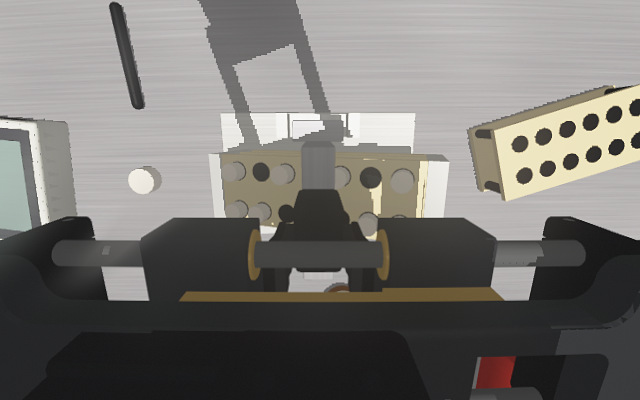

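The wrist view shows the grip clamped, 28.8 mm wide at 50 N. The rack top still spans columns 220–440. I'll test the swing estimator on this frame, which should give about +0.33.

```bash
cat > sw.py <<'E'
from h import *
def angle(X,d,t,a):
    """swing from wrist cloud: sharpness of the rack's top plate (+17 mm) and caps (+33 mm)"""
    piv=t-[0,0,.0924];th=np.radians(a);by=np.array([np.cos(th),np.sin(th)]);bx=np.array([by[1],-by[0]])
    D=X-piv;x=D[...,:2]@bx;y=D[...,:2]@by;z=D[...,2]
    M=(d>0)&(abs(x)<.045)&(abs(y)<.135)&(abs(y)>.03)&(abs(z)<.1);y,z=y[M],z[M]
    def score(T,dz):
        zz=-np.sin(T)*y+np.cos(T)*z-dz;yy=np.cos(T)*y+np.sin(T)*z;k=abs(yy)<.118
        return np.sum(k*(np.exp(-((zz-.017)/.003)**2/2)+np.exp(-((zz-.033)/.003)**2/2)))
    dzs=(-.003,0,.003)
    g=max((score(T,dz),T,dz) for T in np.arange(-.6,.6,.01) for dz in dzs)
    g=max((score(T,dz),T,dz) for T in np.arange(g[1]-.012,g[1]+.012,.001) for dz in np.arange(g[2]-.003,g[2]+.0031,.001))
    return round(g[1],4),round(g[2],4),int(g[0]),M.sum()
def shoot():
    o,t,R,a=obs();c=optics.get_calibration("wrist");p,d=optics.read_camera("wrist")
    return o["clock"],(p,d,cloud(d,c)),t,a
def track(n):
    out=[]
    for i in range(n):
        ck,(p,d,X),t,a=shoot();out.append((ck,)+angle(X,d,t,a)[:3]+(t[1],))
    return np.array(out)
E
python3 - <<'E'
from sw import *
d=np.load("w2.npz")["d"];X=np.load("w2X.npy")
print(angle(X,d,np.array([.5281,.245,.2024]),89.37))
E
```

```text
(np.float64(0.329), np.float64(0.0), 10108, np.int64(11926))
```

```bash
python3 -m handwheel '[{"dp":[0,0,-0.1],"yaw":0,"jaw":0},{"dp":[0,0,-0.2],"yaw":0,"jaw":0},{"dp":[0,0,-0.3],"yaw":0,"jaw":0},{"dp":[0,0,-0.3],"yaw":0,"jaw":0},{"dp":[0,0,-0.3],"yaw":0,"jaw":0},{"dp":[0,0,-0.3],"yaw":0,"jaw":0},{"dp":[0,0,-0.3],"yaw":0,"jaw":0},{"dp":[0,0,-0.3],"yaw":0,"jaw":0},{"dp":[0,0,-0.2],"yaw":0,"jaw":0},{"dp":[0,0,-0.1],"yaw":0,"jaw":0}]'
python3 - <<'E'
from sw import *
from scipy.optimize import least_squares
r=track(30);np.save("t1.npy",r);print(np.round(r,4)[::2])
f=lambda q:q[0]*np.cos(q[1]*(r[:,0]-r[-1,0]))+q[2]*np.sin(q[1]*(r[:,0]-r[-1,0]))+q[3]-r[:,1]
s=least_squares(f,[.3,3.85,0,0],loss="soft_l1",f_scale=.01);print(s.x,np.std(s.fun),r[-1,0])
o,t,R,a=obs();print(o["clock"],t,a,R[:,2],o["width"],o["ft_force"])
E
```

```text
clock: 3.95
ee_pos: [0.5284, 0.2454, 0.3241]
tcp_rot: [0.001, 0.005, 1.0, 0.0]
ft_force: [0.3, -0.2, -8.0]
width: 0.0286
gripper_force: 50.0
[[ 3.9500e+00 -3.3500e-01  0.0000e+00  9.9940e+03  2.4540e-01]
 [ 4.0500e+00 -3.3300e-01  0.0000e+00  1.0002e+04  2.4530e-01]
 [ 4.1500e+00 -2.8700e-01  0.0000e+00  1.0260e+04  2.4510e-01]
 [ 4.2500e+00 -2.0200e-01  0.0000e+00  1.0537e+04  2.4500e-01]
 [ 4.3500e+00 -8.9000e-02  0.0000e+00  1.0688e+04  2.4510e-01]
 [ 4.4500e+00  3.4000e-02  0.0000e+00  1.0763e+04  2.4510e-01]
 [ 4.5500e+00  1.5400e-01  0.0000e+00  1.0622e+04  2.4520e-01]
 [ 4.6500e+00  2.5300e-01  0.0000e+00  1.0373e+04  2.4520e-01]
 [ 4.7500e+00  3.1800e-01  0.0000e+00  1.0132e+04  2.4520e-01]
 [ 4.8500e+00  3.4100e-01  0.0000e+00  1.0021e+04  2.4530e-01]
 [ 4.9500e+00  3.1900e-01  0.0000e+00  1.0149e+04  2.4520e-01]
 [ 5.0500e+00  2.5300e-01  0.0000e+00  1.0396e+04  2.4520e-01]
 [ 5.1500e+00  1.5500e-01  0.0000e+00  1.0611e+04  2.4520e-01]
 [ 5.2500e+00  3.7000e-02  0.0000e+00  1.0758e+04  2.4520e-01]
 [ 5.3500e+00 -8.8000e-02  0.0000e+00  1.0708e+04  2.4520e-01]]
[-1.46635670e-01  3.67148206e+00 -3.07168663e-01  5.96229117e-04] 0.0005296951975530271 5.4
5.45 [0.52810891 0.2451707  0.32244402] 89.37080060063626 [-1.54389930e-05 -3.84577861e-05 -9.99999999e-01] 0.028923792869981976 [ 0.84505384 -1.02165321 -7.80205669]
```

```bash
cat > plan.py <<'E'
from sw import *
from scipy.optimize import minimize
g=9.81;W=3.698
def fit(r,w=None):
    """state at end of last shot, nonlinear free swing"""
    from scipy.optimize import least_squares
    r=r[r[:,3]>3000] if len(r) else r
    tt=r[:,0]-r[-1,0]-.05
    k=W if w is None else w
    # amplitude dependent frequency
    A=.5*(r[:,1].max()-r[:,1].min())
    ww=k*(1-A*A/16)
    f=lambda q:q[0]*np.cos(ww*tt)+q[1]*np.sin(ww*tt)-r[:,1]-q[2]*0
    s=least_squares(f,[0,0,0],loss="soft_l1",f_scale=.005)
    return s.x[0],s.x[1]*ww,np.std(s.fun)
def sim(v,th,om,dt=1/12,n=4,w=W):
    L=g/w**2;vp=0;H=[]
    for vi in np.append(v,0):
        om-=(vi-vp)*np.cos(th)/L;vp=vi
        H.append(th)
        if len(H)>len(v):break
        h=dt/n
        for _ in range(n):
            om-=g*np.sin(th)/L*h/2;th+=om*h;om-=g*np.sin(th)/L*h/2
    return th,om,np.array(H)
def plan(dist,th,om,N,vmax=.36,dt=1/12):
    D=lambda v:np.diff(np.r_[0,v,0])
    con=[{"type":"eq","fun":lambda v:[(v.sum()*dt-dist)*10,sim(v,th,om)[0]*10,sim(v,th,om)[1]*3]}]
    s=minimize(lambda v:(D(v)**2).sum(),np.full(N,dist/N/dt),constraints=con,bounds=[(-vmax,vmax)]*N,method="SLSQP",options={"maxiter":200})
    return s.x,s.success
E
python3 - <<'E'
from plan import *
r=np.load("t1.npy");th,om,e=fit(r);print(th,om,e)
t=np.array([.5281,.2452]);T=np.array([.518,-.244]);d=T-t;n=np.linalg.norm(d)
for N in(18,24,30):
    v,ok=plan(-n,th,om,N);_,_,H=sim(v,th,om);print(N,ok,abs(H).max(),np.round(v,3))
    print([round(float(abs(sim(v,th,om,w=w)[0])+abs(sim(v,th,om,w=w)[1])/3.7),3) for w in(3.6,3.75)])
    a=89.37
    out=[]
    for i,vi in enumerate(v):
        if i<6:a-=6.07/6
        q=np.radians(a);ty=np.array([np.cos(q),np.sin(q)]);tx=np.array([-ty[1],ty[0]])
        s=-vi*d/n/12/.05;out.append((round(float(s@tx),2),round(float(s@ty),2)))
    if N==24:print(out,np.sum(out,0))
E
```

```text
-0.2004024530296072 -1.0107926501132765 0.0005447263120352693
18 False 0.24505516789272422 [-0.36  -0.36  -0.36  -0.36  -0.36  -0.36  -0.36  -0.36  -0.36  -0.36
 -0.36  -0.09  -0.022 -0.36  -0.36  -0.36  -0.36  -0.36 ]
[0.32, 0.356]
24 True 0.2565070880117455 [-0.249 -0.36  -0.36  -0.36  -0.36  -0.36  -0.36  -0.36  -0.36  -0.294
 -0.191 -0.082  0.007  0.058  0.058  0.005 -0.089 -0.201 -0.302 -0.36
 -0.36  -0.36  -0.36  -0.271]
[0.069, 0.037]
[(-0.0, -0.41), (-0.02, -0.6), (-0.03, -0.6), (-0.04, -0.6), (-0.05, -0.6), (-0.06, -0.6), (-0.06, -0.6), (-0.06, -0.6), (-0.06, -0.6), (-0.05, -0.49), (-0.03, -0.32), (-0.01, -0.14), (0.0, 0.01), (0.01, 0.1), (0.01, 0.1), (0.0, 0.01), (-0.01, -0.15), (-0.03, -0.33), (-0.05, -0.5), (-0.06, -0.6), (-0.06, -0.6), (-0.06, -0.6), (-0.06, -0.6), (-0.04, -0.45)] [-0.82 -9.77]
30 True 0.29263956947789715 [-0.098 -0.175 -0.228 -0.256 -0.262 -0.246 -0.214 -0.171 -0.125 -0.082
 -0.047 -0.026 -0.021 -0.033 -0.061 -0.104 -0.157 -0.215 -0.27  -0.316
 -0.348 -0.36  -0.36  -0.36  -0.35  -0.318 -0.267 -0.204 -0.134 -0.064]
[0.077, 0.041]
```

```bash
python3 -m handwheel '[{"dp":[0,-0.16,0],"yaw":0.0084,"jaw":0},{"dp":[-0.01,-0.29,0],"yaw":0.0084,"jaw":0},{"dp":[-0.02,-0.38,0],"yaw":0.0084,"jaw":0},{"dp":[-0.03,-0.42,0],"yaw":0.0084,"jaw":0},{"dp":[-0.04,-0.43,0],"yaw":0.0084,"jaw":0},{"dp":[-0.04,-0.41,0],"yaw":0.0084,"jaw":0},{"dp":[-0.04,-0.36,0],"yaw":0,"jaw":0},{"dp":[-0.03,-0.28,0],"yaw":0,"jaw":0},{"dp":[-0.02,-0.21,0],"yaw":0,"jaw":0},{"dp":[-0.01,-0.14,0],"yaw":0,"jaw":0}]'
python3 -m handwheel '[{"dp":[-0.01,-0.08,0],"yaw":0,"jaw":0},{"dp":[0,-0.04,0],"yaw":0,"jaw":0},{"dp":[-0.01,-0.04,0],"yaw":0,"jaw":0},{"dp":[0,-0.06,0],"yaw":0,"jaw":0},{"dp":[-0.01,-0.10,0],"yaw":0,"jaw":0},{"dp":[-0.02,-0.17,0],"yaw":0,"jaw":0},{"dp":[-0.03,-0.26,0],"yaw":0,"jaw":0},{"dp":[-0.04,-0.36,0],"yaw":0,"jaw":0},{"dp":[-0.04,-0.45,0],"yaw":0,"jaw":0},{"dp":[-0.05,-0.52,0],"yaw":0,"jaw":0}]'
python3 -m handwheel '[{"dp":[-0.06,-0.58,0],"yaw":0,"jaw":0},{"dp":[-0.06,-0.60,0],"yaw":0,"jaw":0},{"dp":[-0.06,-0.60,0],"yaw":0,"jaw":0},{"dp":[-0.06,-0.60,0],"yaw":0,"jaw":0},{"dp":[-0.06,-0.58,0],"yaw":0,"jaw":0},{"dp":[-0.05,-0.53,0],"yaw":0,"jaw":0},{"dp":[-0.04,-0.44,0],"yaw":0,"jaw":0},{"dp":[-0.03,-0.34,0],"yaw":0,"jaw":0},{"dp":[-0.02,-0.22,0],"yaw":0,"jaw":0},{"dp":[-0.01,-0.11,0],"yaw":0,"jaw":0}]'
python3 - <<'E'
from plan import *
r=track(30);np.save("t2.npy",r);print(np.round(r,4)[::3])
print(fit(r),fit(r[12:]));o,t,R,a=obs();print(o["clock"],t,a,R[:,2],o["width"],o["ft_force"])
p,d=optics.read_camera("wrist");cv2.imwrite("pics/w3.png",p[:,:,::-1])
E
```

```text
clock: 6.28
ee_pos: [0.5277, 0.0885, 0.3226]
tcp_rot: [0.0, 0.059, 0.998, -0.0]
ft_force: [0.0, 0.2, -7.6]
width: 0.029
gripper_force: 50.0
clock: 7.12
ee_pos: [0.526, -0.0149, 0.3225]
tcp_rot: [0.0, 0.058, 0.998, 0.0]
ft_force: [0.4, -0.4, -7.6]
width: 0.0287
gripper_force: 50.0
clock: 7.95
ee_pos: [0.5211, -0.2472, 0.3221]
tcp_rot: [-0.0, 0.059, 0.998, -0.0]
ft_force: [-1.0, 0.4, -6.5]
width: 0.0288
gripper_force: 50.0
[[ 7.9500e+00 -8.0000e-03  0.0000e+00  1.0778e+04 -2.4720e-01]
 [ 8.1000e+00 -1.8000e-02  0.0000e+00  1.0770e+04 -2.4470e-01]
 [ 8.2500e+00 -2.0000e-02  0.0000e+00  1.0715e+04 -2.4380e-01]
 [ 8.4000e+00 -1.4000e-02  0.0000e+00  1.0767e+04 -2.4400e-01]
 [ 8.5500e+00 -3.0000e-03  0.0000e+00  1.0796e+04 -2.4440e-01]
 [ 8.7000e+00  9.0000e-03  0.0000e+00  1.0787e+04 -2.4470e-01]
 [ 8.8500e+00  1.8000e-02  0.0000e+00  1.0783e+04 -2.4490e-01]
 [ 9.0000e+00  2.2000e-02  0.0000e+00  1.0780e+04 -2.4490e-01]
 [ 9.1500e+00  1.9000e-02  0.0000e+00  1.0808e+04 -2.4490e-01]
 [ 9.3000e+00  1.2000e-02  0.0000e+00  1.0805e+04 -2.4490e-01]]
(np.float64(-5.247439046385826e-05), np.float64(-0.07709998520422302), np.float64(0.0013995677214775526)) (np.float64(-0.0007229320146496508), np.float64(-0.08215868543312461), np.float64(0.0004417427950460597))
9.45 [ 0.52176771 -0.24492718  0.32245779] 83.32495848720436 [ 2.61615209e-05 -4.40566543e-05 -9.99999999e-01] 0.029191071562081186 [-0.25245517 -0.04314141 -7.99524079]
```

View pics/w3.png

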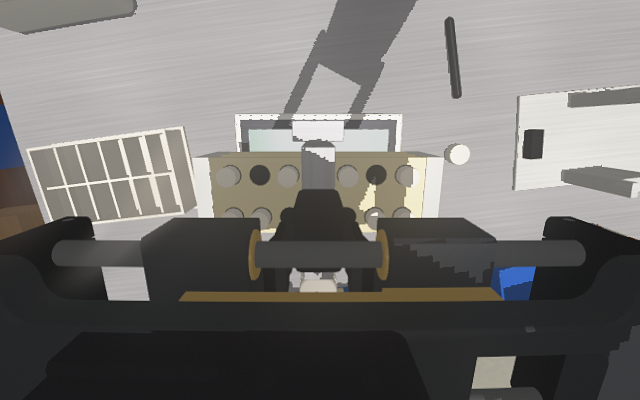

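The wrist view shows the rack at (320,185), hanging nearly level over the glass. The residual swing is ±22 mrad. I'll cancel it while lowering and fixing the x offset.

Run:
```python
from plan import *
th,om,_=fit(np.load("t2.npy")[12:]);th,om=th+om*.05-W*W*th*.00125,om-W*W*(th+om*.025)*.05
o,t,R,a=obs();print(o["clock"],th,om);q=np.radians(a);ty=np.array([np.cos(q),np.sin(q)]);tx=np.array([-ty[1],ty[0]])
e=np.array([.518,-.244])-t[:2];print("x units",e@tx/.05,"y",e@ty/.05,"z",(t[2]-.2354)/.05)
v,ok=plan(e@ty,th,om,20);print(ok,list(np.round(v/.6,3)))
```

```text
9.5 -0.004818508482832801 -0.08025995231461411
x units 0.0770801253591984 y 0.008654481811491962 z 1.7405631497095553
True [np.float64(-0.011), np.float64(-0.021), np.float64(-0.027), np.float64(-0.031), np.float64(-0.032), np.float64(-0.03), np.float64(-0.024), np.float64(-0.017), np.float64(-0.008), np.float64(0.002), np.float64(0.011), np.float64(0.019), np.float64(0.025), np.float64(0.029), np.float64(0.03), np.float64(0.029), np.float64(0.025), np.float64(0.02), np.float64(0.013), np.float64(0.006)]
```

```bash
python3 -m handwheel '[{"dp":[0.004,-0.011,0.03],"yaw":0,"jaw":0},{"dp":[0.004,-0.021,0.06],"yaw":0,"jaw":0},{"dp":[0.004,-0.027,0.09],"yaw":0,"jaw":0},{"dp":[0.004,-0.031,0.1],"yaw":0,"jaw":0},{"dp":[0.004,-0.032,0.1],"yaw":0,"jaw":0},{"dp":[0.004,-0.03,0.1],"yaw":0,"jaw":0},{"dp":[0.004,-0.024,0.1],"yaw":0,"jaw":0},{"dp":[0.004,-0.017,0.1],"yaw":0,"jaw":0},{"dp":[0.004,-0.008,0.1],"yaw":0,"jaw":0},{"dp":[0.004,0.002,0.1],"yaw":0,"jaw":0}]'
python3 -m handwheel '[{"dp":[0.004,0.011,0.1],"yaw":0,"jaw":0},{"dp":[0.004,0.019,0.1],"yaw":0,"jaw":0},{"dp":[0.004,0.025,0.1],"yaw":0,"jaw":0},{"dp":[0.004,0.029,0.1],"yaw":0,"jaw":0},{"dp":[0.004,0.03,0.1],"yaw":0,"jaw":0},{"dp":[0.004,0.029,0.1],"yaw":0,"jaw":0},{"dp":[0.004,0.025,0.1],"yaw":0,"jaw":0},{"dp":[0.003,0.02,0.08],"yaw":0,"jaw":0},{"dp":[0.003,0.013,0.05],"yaw":0,"jaw":0},{"dp":[0.003,0.006,0.03],"yaw":0,"jaw":0}]'
python3 - <<'E'
from plan import *
r=track(32);np.save("t3.npy",r);print(np.round(r,4)[::3])
th,om,e=fit(r[12:]);print(th,om,e);o,t,R,a=obs();print(o["clock"],t,a,R[:,2],o["ft_force"])
q=np.radians(a);ty=np.array([np.cos(q),np.sin(q)]);tx=np.array([-ty[1],ty[0]])
e=np.array([.518,-.244])-t[:2];print("x units",e@tx/.05,"y",e@ty/.05,"z",(t[2]-.2354)/.05)
v,ok=plan(e@ty,th,om,20);print(ok,list(np.round(v/.6,4)))
E
```

```text
clock: 10.33
ee_pos: [0.5186, -0.2546, 0.2778]
tcp_rot: [-0.0, 0.058, 0.998, 0.0]
ft_force: [-0.7, 0.1, -7.9]
width: 0.0293
gripper_force: 50.0
clock: 11.17
ee_pos: [0.5178, -0.2438, 0.2349]
tcp_rot: [-0.0, 0.058, 0.998, 0.0]
ft_force: [-0.7, -0.5, -7.7]
width: 0.0287
gripper_force: 50.0
[[ 1.11667e+01  2.00000e-03  0.00000e+00  1.08070e+04 -2.43800e-01]
 [ 1.13167e+01  3.00000e-03  0.00000e+00  1.08050e+04 -2.44100e-01]
 [ 1.14667e+01  4.00000e-03  0.00000e+00  1.07630e+04 -2.44200e-01]
 [ 1.16167e+01  3.00000e-03  0.00000e+00  1.08010e+04 -2.44200e-01]
 [ 1.17667e+01  2.00000e-03  0.00000e+00  1.07970e+04 -2.44100e-01]
 [ 1.19167e+01  0.00000e+00  0.00000e+00  1.08090e+04 -2.44000e-01]
 [ 1.20667e+01 -1.00000e-03  0.00000e+00  1.08010e+04 -2.44000e-01]
 [ 1.22167e+01 -2.00000e-03  0.00000e+00  1.07940e+04 -2.44000e-01]
 [ 1.23667e+01 -1.00000e-03  0.00000e+00  1.07900e+04 -2.44000e-01]
 [ 1.25167e+01  0.00000e+00  0.00000e+00  1.07920e+04 -2.44000e-01]
 [ 1.26667e+01  1.00000e-03  0.00000e+00  1.07990e+04 -2.44000e-01]]
0.0003038053680151533 0.0035700010393198947 0.0006900696840596544
12.7667 [ 0.51797245 -0.24402994  0.23543072] 83.3254005037726 [-6.47685666e-05  1.98684675e-05 -9.99999998e-01] [-0.03785568 -0.05462675 -7.48821504]
x units -0.00047769805696404094 y 0.0006588842491823137 z 0.000614441358016693
True [np.float64(0.0006), np.float64(0.0011), np.float64(0.0013), np.float64(0.0015), np.float64(0.0015), np.float64(0.0013), np.float64(0.0011), np.float64(0.0007), np.float64(0.0003), np.float64(-0.0001), np.float64(-0.0005), np.float64(-0.0009), np.float64(-0.0012), np.float64(-0.0014), np.float64(-0.0014), np.float64(-0.0013), np.float64(-0.0011), np.float64(-0.0007), np.float64(-0.0003), np.float64(0.0001)]
```

Residual swing is about 2 mrad. Next I'll check centring over the glass independently.

Run:
```python
from h import *
q=np.radians(83.3);ty=np.array([np.cos(q),np.sin(q)]);bx=np.array([ty[1],-ty[0]]);C=np.array([.518,-.244])
for n in("top","scene"):
    p,d=optics.read_camera(n);X=cloud(d,optics.get_calibration(n));D=X[...,:2]-C;x=D@bx*1e3;y=D@ty*1e3;z=X[...,2]
    near=(abs(x)<110)&(abs(y)<160)&(d>0)
    R=biggest(near&(z>.042)&(z<.058));print(n,"reader y",np.percentile(y[R],[.3,99.7]),"x",np.percentile(x[R],[.3,99.7]),rect(X[R]))
    K=biggest(near&(z>.085)&(z<.185));T=K&(abs(z-.160)<.005);print("plate y",np.percentile(y[T],[.3,99.7]),"x",np.percentile(x[T],[.3,99.7]),rect(X[T]),T.sum(),"zmin rack",np.percentile(z[K],1))
    cv2.imwrite(f"pics/{n}1.png",cv2.resize(p[120:320,140:460] if n=="scene" else p[130:300,340:540],None,fx=2.4,fy=2.4)[...,::-1])
```

```text
top reader y [-35.17432575 135.62291162] x [-85.31766859  84.50565459] (array([ 523.3, -195.9]), array([175.1, 170.8]), 83.27)
plate y [8.48260384e-02 1.20686158e+02] x [-45.0908109   36.31398819] (array([ 512.3, -191.7]), array([139.1,  96.4]), 83.13) 576 zmin rack 0.09641351656644626
scene reader y [-135.07341643  131.2363804 ] x [-79.01659049  87.10030712] (array([ 519.8, -245. ]), array([269.3, 172.5]), 83.2)
plate y [-119.901679    118.28443294] x [-49.3579551   52.36335054] (array([ 518.8, -244.6]), array([240.6, 105. ]), 84.45) 1700 zmin rack 0.09165147263557136
```

View pics/scene1.png

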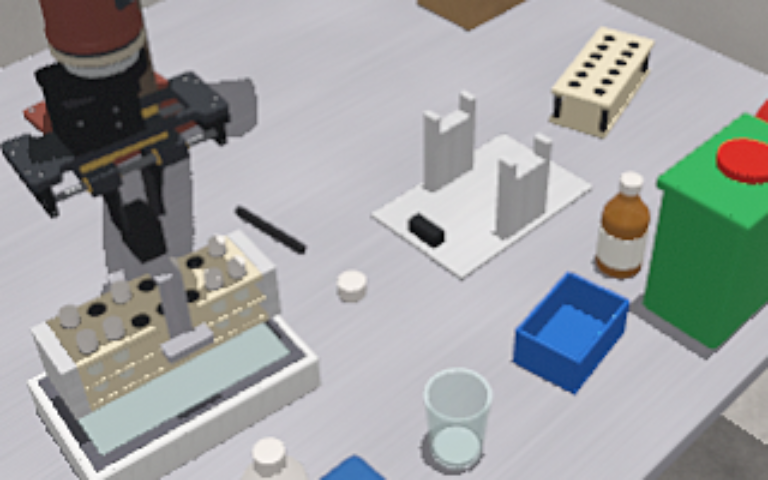

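The scene crop shows the rack hanging level over the reader at (165,320), nothing else has moved, and centring agrees to about 1 mm. Now I'll hold it still.

```bash
python3 -m handwheel '[{"dp":[0,0,0],"yaw":0,"jaw":0},{"dp":[0,0,0],"yaw":0,"jaw":0},{"dp":[0,0,0],"yaw":0,"jaw":0},{"dp":[0,0,0],"yaw":0,"jaw":0},{"dp":[0,0,0],"yaw":0,"jaw":0},{"dp":[0,0,0],"yaw":0,"jaw":0},{"dp":[0,0,0],"yaw":0,"jaw":0},{"dp":[0,0,0],"yaw":0,"jaw":0},{"dp":[0,0,0],"yaw":0,"jaw":0},{"dp":[0,0,0],"yaw":0,"jaw":0}]' >/dev/null
python3 -m handwheel '[{"dp":[0,0,0],"yaw":0,"jaw":0},{"dp":[0,0,0],"yaw":0,"jaw":0},{"dp":[0,0,0],"yaw":0,"jaw":0},{"dp":[0,0,0],"yaw":0,"jaw":0},{"dp":[0,0,0],"yaw":0,"jaw":0},{"dp":[0,0,0],"yaw":0,"jaw":0},{"dp":[0,0,0],"yaw":0,"jaw":0},{"dp":[0,0,0],"yaw":0,"jaw":0},{"dp":[0,0,0],"yaw":0,"jaw":0},{"dp":[0,0,0],"yaw":0,"jaw":0}]' >/dev/null
python3 -m handwheel '[{"dp":[0,0,0],"yaw":0,"jaw":0},{"dp":[0,0,0],"yaw":0,"jaw":0},{"dp":[0,0,0],"yaw":0,"jaw":0},{"dp":[0,0,0],"yaw":0,"jaw":0},{"dp":[0,0,0],"yaw":0,"jaw":0},{"dp":[0,0,0],"yaw":0,"jaw":0},{"dp":[0,0,0],"yaw":0,"jaw":0},{"dp":[0,0,0],"yaw":0,"jaw":0},{"dp":[0,0,0],"yaw":0,"jaw":0},{"dp":[0,0,0],"yaw":0,"jaw":0}]' >/dev/null
python3 -m handwheel '[{"dp":[0,0,0],"yaw":0,"jaw":0},{"dp":[0,0,0],"yaw":0,"jaw":0},{"dp":[0,0,0],"yaw":0,"jaw":0},{"dp":[0,0,0],"yaw":0,"jaw":0},{"dp":[0,0,0],"yaw":0,"jaw":0},{"dp":[0,0,0],"yaw":0,"jaw":0},{"dp":[0,0,0],"yaw":0,"jaw":0},{"dp":[0,0,0],"yaw":0,"jaw":0},{"dp":[0,0,0],"yaw":0,"jaw":0},{"dp":[0,0,0],"yaw":0,"jaw":0}]' >/dev/null
python3 -m handwheel '[{"dp":[0,0,0],"yaw":0,"jaw":0},{"dp":[0,0,0],"yaw":0,"jaw":0},{"dp":[0,0,0],"yaw":0,"jaw":0},{"dp":[0,0,0],"yaw":0,"jaw":0},{"dp":[0,0,0],"yaw":0,"jaw":0},{"dp":[0,0,0],"yaw":0,"jaw":0},{"dp":[0,0,0],"yaw":0,"jaw":0},{"dp":[0,0,0],"yaw":0,"jaw":0},{"dp":[0,0,0],"yaw":0,"jaw":0},{"dp":[0,0,0],"yaw":0,"jaw":0}]'
python3 - <<'E'
from sw import *
r=track(30);print(np.round(r[::3,:2],4));o,t,R,a=obs();print(o["clock"],t,a,o["width"],o["gripper_force"])
E
```

```text
clock: 17.03
ee_pos: [0.518, -0.2441, 0.2354]
tcp_rot: [-0.0, 0.058, 0.998, -0.0]
ft_force: [0.5, 0.4, -7.1]
width: 0.0287
gripper_force: 50.0
[[ 1.70333e+01  0.00000e+00]
 [ 1.71833e+01 -1.00000e-03]
 [ 1.73333e+01 -1.00000e-03]
 [ 1.74833e+01 -1.00000e-03]
 [ 1.76333e+01  0.00000e+00]
 [ 1.77833e+01  1.00000e-03]
 [ 1.79333e+01  2.00000e-03]
 [ 1.80833e+01  3.00000e-03]
 [ 1.82333e+01  3.00000e-03]
 [ 1.83833e+01  3.00000e-03]]
18.5333 [ 0.51801628 -0.24403726  0.23544679] 83.32786826470323 0.029025200197268303 49.9903804063797
```

Still and in place for over 6 s, so I'm handing in.

```bash
python3 -c "from cell import hand_in;print(hand_in())"
```

```text
the job is handed in; nothing more can be done
None
```

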